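# Sight the joist offcut with the pendulum gauge

## Task

Grip the white-faced pendulum gauge by its wooden handle, pull it straight up out of the rack's sprung roller catches, and stand the middle of its base across the rounded top of the joist offcut, between the two knots, handle up. Rock it sideways on the crown until the swinging pointer comes to rest on the brass index tab, and finish while still holding it there, gripped and touching the wood. Leave the other tools and offcuts where they lie.

Things in the scene. Friction and masses are not known exactly. Their poses are not given: they have to be found in the camera images.
- gauge_grip (a point): Pendulum gauge, 0.25-0.46 kg, 170 mm tall: base bar 22 (x) x 130 (y) x 14 mm, white dial plate 8 x 112 x 111, on top a dark wooden handle 18 (x) x 34 (y) x 45, spanning 125 to 170 mm above the underside. This point is in the handle, 148 mm above the underside: pinch its 18 mm thickness from above. Axes: x out of the dial face, y along the base bar, z from base to handle.
- gauge_base (a point): Centre of the flat underside of the gauge's base bar, axes as gauge_grip. Resting in the rack it lies at rack_seat, aligned with it.
- gauge: The same gauge as a solid; origin and axes are those of gauge_base.
- pointer (a joint): Angle (rad) of the dark pendulum pointer in the gauge, about the gauge's x axis. Pivot 118 mm above the underside. It hangs plumb: 0 with the gauge level, positive towards the gauge's +y; tilting the gauge about its x by -a (+y end down) makes it read +a. Swings at about 2 Hz, settles in 1 to 2 s. Fingers cannot push it or the index.
- index (a joint): Angle (rad) of the brass index tab on the dial arc, same zero, axis and sign as the pointer; 0.14 to 0.50, fixed during the job. The pointer is on the mark when both angles agree.
- pointer_tip (a point): Tip of the pendulum pointer, 86 mm from its pivot.
- index_mark (a point): Inner end of the brass index tab, 86 mm from the same pivot.
- rack_seat (a point): Middle of the channel floor of the fixed dark rack, 20 mm above the table; x across, y along the rail. Rack 64 x 250 mm; channel walls 12 mm high, 14 mm either side. A sprung steel roller at each end catches 3 mm over the base bar; a straight pull up of about 8 N over its weight frees it within 15 mm; 60 mm up it is clear. The end housings, 104 mm from the middle, are 62 mm tall.
- stud_crown (a point): Top middle of the fixed pale joist offcut, 80 mm above the table. Offcut 150 mm long (x), 50 wide (y); its top is a half cylinder of radius 25 mm, axis along x, 25 mm below this point. Raised knots (5 and 3 mm) at the ends leave a clear crown from -59 to +55 mm along x. Below it a plywood board 190 x 110 x 15 mm, cleats 33 mm tall.
- stud: The same offcut and board as a solid; origin in the middle of the board's underside, axes as stud_crown.
- plane: Bystander (sizes in mm): wooden hand plane, 200 x 60 x 32 with a dark iron standing out of the top; origin under its middle. Leave alone.
- screwdriver: Bystander (sizes in mm): screwdriver with wooden handle, 200 long, lying; origin under its middle. Leave alone.
- hammer: Bystander (sizes in mm): hammer with wooden handle, 260 long, lying; origin under its middle. Leave alone.
- offcut_a: Bystander (sizes in mm): timber offcut 130 x 45 x 22; origin under its middle. Leave alone.
- offcut_b: Bystander (sizes in mm): timber offcut 70 x 50 x 35; origin under its middle. Leave alone.
- glue: Bystander (sizes in mm): white glue bottle, 52 across, 130 tall, standing; origin under its middle. Leave alone.
- square: Bystander (sizes in mm): try square lying flat, 120 long wooden stock with a 130 steel blade; origin under its middle. Leave alone.
Mind the look-alikes: they are no part of the job. Of the things that look like the gauge, the middle-sized one is meant.

How it is judged:
On the way, in this order (a step that is already met when the one before it is completed fails the run):
1. the gauge is pulled up clear of the catches, held by the fingers (z of gauge_base in the frame of rack_seat above 0.04 m and contact force between the fingers and gauge above 2 N), for 0.1 s.
2. the gauge's base stands across the crown of the offcut (contact force between gauge and stud above 0.3 N and distance between gauge_base and stud_crown below 0.035 m and y of gauge_base in the frame of stud_crown between -0.025 and 0.025 m and angle between the x axis of gauge_base and the x axis of stud_crown, either way round below 0.25 rad), for 0.2 s.
At the end, for the whole second after the job is handed in: Fingers hold the gauge (over 2 N); it touches the offcut (over 0.3 N), base centre within 35 mm of the crown's middle (25 mm sideways), lined up within 0.25 rad, handle up; pointer tip within 6 mm of the index tab and at rest (under 0.2 rad/s), gauge still (under 0.02 m/s) (all of step 2 and distance between pointer_tip and index_mark below 0.006 m and velocity of joint pointer between -0.2 and 0.2 rad/s and contact force between the fingers and gauge above 2 N and angle between gauge_base's own z axis and vertical below 0.75 rad and linear speed of gauge below 0.02 m/s); the arm keeps its last pose, push and grip.
It fails at once if a bystander is moved by more than 30 mm (distance of any of plane, screwdriver, hammer, offcut_a, offcut_b, glue, square from where it was at the start of the episode above 0.03 m).
It fails at once if the gauge is pressed on the offcut with more than 80 N (contact force between gauge and stud above 80 N).
It also fails if it takes over 61 s, if anything falls off the work surface, if the arm or the gripper's body presses on something with over 40 N, if the wrist force passes 120 N, or if a joint passes its speed limit or range.

## Robot

A 7-joint arm with a two-finger parallel gripper is mounted at the origin on the work surface. World frame = base frame: x ahead of the robot, y to its left, z up, the work surface at z = 0. Lengths are in m, angles in rad, forces in N, time in s.
With the tool pointing down it reaches from about 0.425 to 1.025 m from the base axis. Payload 9.4 kg.
Tool frame: the origin (TCP) lies midway between the tips of the shut fingers; the grasp point (between the pads) lies 19 mm behind it (robot.pinch_z is the distance from the TCP to the grasp point, in m); z points along the fingers, y is the line along which they close (so a half turn about z gives the same grasp; the last joint's range is limited). The gripper opens to 85 mm and grips with 20 to 120 N. Pads are 22 mm wide; open, the fingers measure 114 mm over their backs; the gripper's body (76 mm by 85 mm) begins 54 mm behind the grasp point. The pads swing forward as they close: fully open they stand 13 mm farther back than shut.
Start: joints at [1.095, 0.599, -0.003, 1.599, 0.002, 0.943, -0.08], TCP at [0.282, -0.668, 0.206] pointing down, gripper open.
Joint ranges: [-2.57, 2.57], [-0.35, 1.97], [-1.29, 1.29], [0.11, 2.56], [-1.05, 4.19], [0.11, 1.86], [-2.63, 2.63]. Speed limits (rad/s): [2.22, 2.22, 3.01, 3.01, 3.14, 3.14, 3.14].

## Interface

Orientations are given as a unit quaternion [w, x, y, z].
In Python, from rig import robot gives the robot as it stands.
- The arm moves only by the tool arm_command, never from a script. Its argument "deltas" is a list of rows, each an object of numbers: "x", "y", "z": the shift along the tool's x, y, z in mm; "roll": the turn about the tool's z in degrees. A call has 1 to 12 rows; each row is the pose to reach, as a shift and turn from the pose commanded when the call began, along the tool's axes at that moment; what a row does not reach only later rows make up. A row lasts 1/8 s, in which the tool goes at most 62.5 mm and 10.7 degrees, less where a joint would pass 70% of its speed; a pose out of reach is approached as far as the arm can. A call with a gripper value outside its range is refused whole. "jaw" is the finger opening in mm, from 0 to 85.4, set as the call begins (left out, the last holds). The fingers move at their own pace and stop on an object; "squeeze" is the grip in N (left out, the last holds). Time passes only in rows, so rows that repeat a pose let the fingers close. It gives the time, the measured TCP pose, the force, the opening and the grip force at its end, in the units of the state.
- robot.observe(): the state, without advancing time (a new reading comes with each control period).
- robot.grab_frame(name): name is "scene" or "top" or "wrist"; returns (picture, depth): 480x640x3 uint8, blue, green, red; 480x640 float32, m along the optical axis (not along the pixel's ray), 0 where there is no reading.
- robot.camera_params(name): a dict with "vertical_fov" (degrees; the focal length in pixels is half the picture's height over the tangent of half this angle, whatever the lens; pixels are square), "cx", "cy" (the principal point, pixels), "R" (3x3) and "t" (3): a world point X has camera coordinates R X + t; the wrist camera has in their place "mount" (4x4, takes a point from camera to tool coordinates, whose origin is the TCP and whose axes are the flange's). Camera axes: x right, y down, z forward; pixel columns grow to the right and rows downward; lengths in m; the calibration is good to about 2 mm. A picture is of the moment at which its call begins: read the wrist's pose just before it. camera_params takes no time and is no camera call.
- robot.hand_in(): hands the job in; it is judged then, once.
The state is a dict: "clock": time; "q": joint angles; "joint_velocities": joint speeds; "joint_torque": joint torques, N m; "eef_pos": TCP position; "tool_rot": TCP orientation; "contact_force": force on the tool from outside, world axes, zero at the start; "moment": the same for the moment, N m; "gripper_width": opening from 0.0 (shut) to 1.0 (fully open); "gripper_force": force on a finger pad.
Only numpy, scipy, OpenCV 4.12 (cv2) and the standard library are available. Lean on these libraries where they do the work, as an engineer would, in place of code of your own. Each camera call takes 0.05 s, during which the arm holds its last target. There are 200 camera calls.

## Working session

There is one attempt and no reset: what is moved stays moved. The work goes in short steps, Python scripts to look and compute and a tool call to move; the robot and the scene stay as the last step left them, time stands still between calls to the robot, and variables do not carry over. Pictures are saved under pics/ and viewed, at most 11 in all, crops included, and the job is handed in when it is done.

Besides the shell and the picture viewer there is one more tool, called after "Call:" as name(argument=value, ...) on one line, values as JSON. arm_command: Moves the arm, as the interface text tells. Its arguments: {"type":"object","properties":{"deltas":{"type":"array"},"jaw":{"type":"number"},"squeeze":{"type":"number"}},"required":["deltas"]}

```bash
mkdir -p pics; cat > h.py <<'E'
import numpy as np, cv2
from rig import robot
def grab(n,save=None):
    o=robot.observe(); im,d=robot.grab_frame(n)
    if save: cv2.imwrite('pics/%s.png'%save,im); np.savez('pics/%s.npz'%save,d=d,p=o['eef_pos'],q=o['tool_rot'])
    return im,d,o
def w(n,d,u,v,r=1):
    c=robot.camera_params(n); f=240/np.tan(np.radians(c['vertical_fov'])/2)
    p=d[int(v)-r:int(v)+r+1,int(u)-r:int(u)+r+1]; z=np.median(p[p>0])
    X=np.array([(u-c['cx'])/f*z,(v-c['cy'])/f*z,z])
    return np.array(c['R']).T@(X-np.array(c['t']))
E
python3 - <<'E'
from h import *
for n in('top','scene'): grab(n,n)
o=robot.observe(); print(o['eef_pos'],o['tool_rot'],o['clock'])
for n in('top','scene'): print(robot.camera_params(n))
E
```

```text
[ 0.28131995 -0.66768586  0.20511141] [-6.79300319e-04  9.80181503e-01  1.98100270e-01 -2.07558136e-04] 0.1
{'vertical_fov': 46.88495607303529, 'cx': 307.32007038408494, 'cy': 246.8416347015376, 'R': array([[-0.0209388 , -0.99977144, -0.00431784],
       [-0.99474828,  0.02126599, -0.10011804],
       [ 0.10018698,  0.00219882, -0.9949662 ]]), 't': array([-0.03167935,  0.57685389,  1.44320814])}
{'vertical_fov': 52.45825726030108, 'cx': 324.7387052279009, 'cy': 241.25026828096782, 'R': array([[-0.84820211,  0.52966716,  0.00242603],
       [ 0.4458844 ,  0.71649079, -0.53649609],
       [-0.28590259, -0.45397539, -0.84389932]]), 't': array([ 0.47821186, -0.14945199,  1.425633  ])}
```

View pics/top.png

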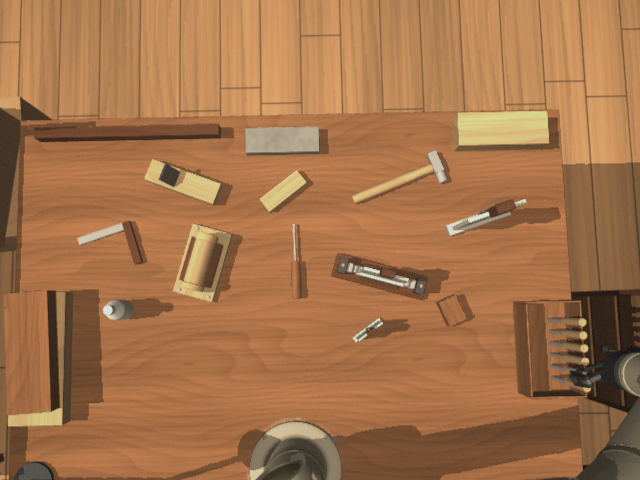

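View pics/scene.png

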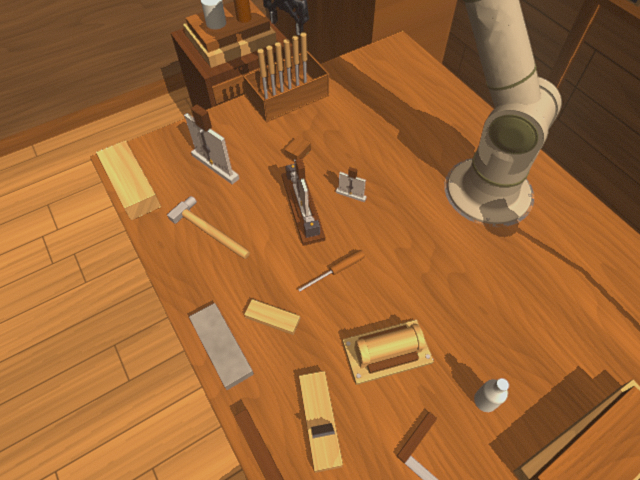

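The top view shows three gauge look-alikes: a large one at (485,215), a middle-sized one in the rack at (382,275), and a small one at (368,330). I choose the one in the rack and will check it in a close crop. The joist offcut is at (203,262).

```bash
python3 - <<'E'
from h import *
def cloud(n):
    d=np.load('pics/%s.npz'%n)['d'];c=robot.camera_params(n);f=240/np.tan(np.radians(c['vertical_fov'])/2)
    v,u=np.mgrid[:480,:640];X=np.stack([(u-c['cx'])/f*d,(v-c['cy'])/f*d,d],-1)
    P=(X-np.array(c['t']))@np.array(c['R']); P[d==0]=np.nan; return P
for n in('top','scene'):
    c=robot.camera_params(n);print(n,'cam at',-np.array(c['R']).T@np.array(c['t']))
    P=cloud(n); box=dict(top=[(330,250,432,302),(172,222,235,304),(440,195,530,240),(350,315,386,346)],scene=[(280,150,330,248),(340,315,436,385),(180,100,240,185),(335,165,370,202)])[n]
    for k,(a,b,e,g) in enumerate(box):
        Q=P[b:g,a:e].reshape(-1,3);Q=Q[~np.isnan(Q[:,0])]
        rngs=[[(.178,.2),(.07,.09),(.02,.065)],[(.07,.095)],[(.1,.4)],[(.03,.2)]][k]
        for lo,hi in rngs:
            S=Q[(Q[:,2]>lo)&(Q[:,2]<hi)]
            if len(S)<5: print(k,lo,len(S));continue
            r=cv2.minAreaRect(S[:,:2].astype(np.float32)*1000)
            print(k,lo,hi,len(S),'med',S.mean(0).round(4),'max z',S[:,2].max().round(3),'rect',np.round(r[0],1),np.round(r[1],1),round(r[2],1), cv2.fitLine(S[:,:2].astype(np.float32),2,0,.01,.01).ravel().round(4))
im=cv2.imread('pics/top.png')[240:310,320:440];im2=cv2.imread('pics/scene.png')[140:255,260:380]
a=cv2.resize(im,(780,455//1),interpolation=3)[:, :]; 
b=cv2.resize(im2,(600,575),interpolation=3)
cv2.imwrite('pics/c1.png',np.hstack([cv2.resize(a,(400,233)).copy(),np.zeros((233,0,3),np.uint8)]) if 0 else np.hstack([cv2.resize(im,(420,245),interpolation=3),cv2.resize(im2,(256,245),interpolation=3)]) if 0 else b)
st=cv2.resize(cv2.imread('pics/top.png')[218:310,165:245],(480,552),interpolation=3)
cv2.imwrite('pics/c2.png',np.hstack([cv2.resize(st,(304,350)),cv2.resize(im,(490,350),interpolation=3)]))
E
```

```text
top cam at [ 0.42857042 -0.04711283  1.49356001]
0 0.178 0.2 112 med [ 0.4955 -0.2336  0.1889] max z 0.195 rect [ 495.6 -234.2] [33.8 17.7] 72.8 [ 0.2864  0.9581  0.4955 -0.2336]
0 0.07 0.09 26 med [ 0.4936 -0.2317  0.0775] max z 0.087 rect [ 497.7 -228.1] [213.7  13.8] 69.8 [ 0.3129  0.9498  0.4936 -0.2317]
0 0.02 0.065 1314 med [ 0.4936 -0.2318  0.0367] max z 0.065 rect [ 495.9 -233.7] [248.1  63.7] 73.8 [ 0.286   0.9582  0.4936 -0.2318]
1 0.07 0.095 924 med [0.5417 0.2386 0.0779] max z 0.089 rect [543.2 238.8] [ 51.6 150.2] 72.5 [ 0.9591 -0.2832  0.5417  0.2386]
2 0.1 0.4 521 med [ 0.6373 -0.4922  0.1898] max z 0.235 rect [ 643.7 -504.1] [ 28.2 154.3] 18.1 [ 0.3074 -0.9516  0.6373 -0.4922]
3 0.03 0.2 163 med [ 0.3555 -0.1966  0.0834] max z 0.12 rect [ 355.2 -197.1] [12.8 74.8] 34.3 [ 0.578  -0.8161  0.3555 -0.1966]
scene cam at [0.87985078 0.50099015 1.12175015]
0 0.178 0.2 91 med [ 0.4962 -0.2297  0.1877] max z 0.194 rect [ 495.  -232.6] [34.7 17.9] 74.9 [ 0.2085  0.978   0.4962 -0.2297]
0 0.07 0.09 48 med [ 0.5038 -0.2128  0.0805] max z 0.089 rect [ 500.4 -232.4] [114.4  11. ] 77.3 [ 0.2372  0.9715  0.5038 -0.2128]
0 0.02 0.065 1116 med [ 0.4968 -0.2297  0.0373] max z 0.065 rect [ 480.6 -265.2] [329.8  83. ] 67.9 [ 0.3131  0.9497  0.4968 -0.2297]
1 0.07 0.095 1159 med [0.5423 0.2432 0.0776] max z 0.089 rect [541.3 240.8] [ 52.6 149.8] 72.1 [ 0.958  -0.2869  0.5423  0.2432]
2 0.1 0.4 982 med [ 0.6428 -0.4935  0.162 ] max z 0.231 rect [ 644.  -501.7] [ 29. 154.] 19.9 [ 0.3283 -0.9446  0.6428 -0.4935]
3 0.03 0.2 434 med [ 0.3547 -0.1946  0.0687] max z 0.121 rect [ 355.3 -195.1] [18.5 75.6] 31.1 [ 0.5831 -0.8124  0.3547 -0.1946]
```

View pics/c1.png

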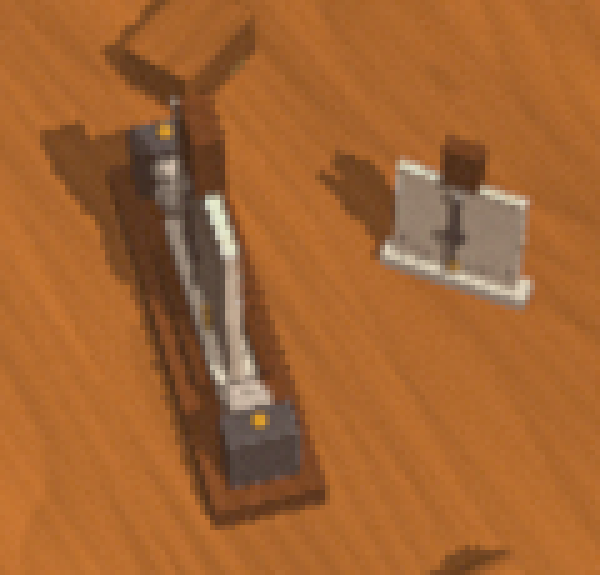

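View pics/c2.png

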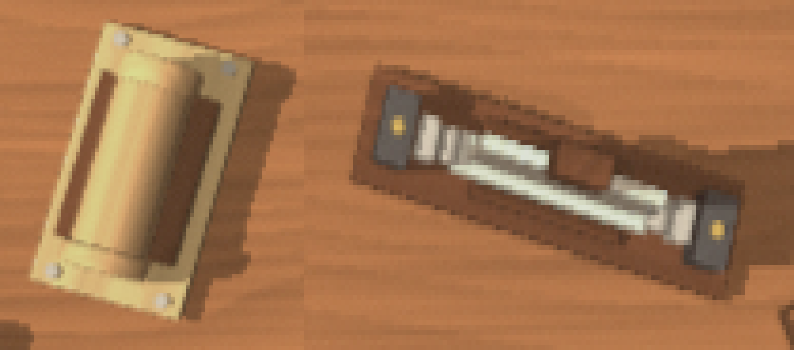

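The crops confirm the choice: the mid-sized gauge stands in the rack, with its handle at about (205,140) in the scene crop. The brass tab shows at (207,315), on the world +x face. The offcut crown is nearly parallel to the rack's x axis, so the carry needs almost no turn.

```bash
cat >> h.py <<'E'
from scipy.spatial.transform import Rotation as Ro
def plan(target,yaw):  # yaw: world angle (deg) wanted for tool y axis
    o=robot.observe(); q=o['tool_rot']; R=Ro.from_quat([q[1],q[2],q[3],q[0]]).as_matrix()
    d=R.T@(np.array(target)-o['eef_pos'])*1000
    cur=np.degrees(np.arctan2(R[1,1],R[0,1])); roll=-((yaw-cur+90)%180-90)
    print('t',round(o['clock'],2),'pos',o['eef_pos'].round(4),'yaw',cur.round(2),'delta',d.round(1),'roll',round(roll,2),'F',np.round(o['contact_force'],1),'w',round(o['gripper_width'],3),'gf',np.round(o['gripper_force'],1))
E
python3 -c "
from h import *
plan([.4955,-.2335,.27],-16.5)"
```

```text
t 0.1 pos [ 0.2813 -0.6677  0.2051] yaw -67.15 delta [ 366.  -317.   -64.5] roll -50.65 F [-0.1  0.  -0.3] w 0.996 gf 0.0
```

Call:
arm_command(deltas=[{"z": -50}, {"x": 40, "y": -35, "z": -65, "roll": -8}, {"x": 80, "y": -70, "z": -65, "roll": -17}, {"x": 122, "y": -106, "z": -65, "roll": -26}, {"x": 165, "y": -142, "z": -65, "roll": -35}, {"x": 210, "y": -180, "z": -65, "roll": -44}, {"x": 255, "y": -220, "z": -65, "roll": -51}, {"x": 300, "y": -258, "z": -65, "roll": -51}, {"x": 340, "y": -292, "z": -65, "roll": -51}, {"x": 366, "y": -317, "z": -65, "roll": -51}, {"x": 366, "y": -317, "z": -65, "roll": -51}, {"x": 366, "y": -317, "z": -65, "roll": -51}], jaw=60, squeeze=70)

```text
validation failed for argument at $.de...
```

```bash
python3 -c "
from h import *
plan([.4955,-.2335,.151],-16.5)
im,d,o=grab('wrist','w1'); c=robot.camera_params('wrist'); print(c)
f=240/np.tan(np.radians(c['vertical_fov'])/2)
q=o['tool_rot'];R=Ro.from_quat([q[1],q[2],q[3],q[0]]).as_matrix()
v,u=np.mgrid[:480,:640];X=np.stack([(u-c['cx'])/f*d,(v-c['cy'])/f*d,d],-1)[d>0]
M=np.array(c['mount']);T=X@M[:3,:3].T+M[:3,3];W=T@R.T+o['eef_pos']
S=W[(W[:,2]>.18)&(W[:,2]<.2)&(abs(W[:,0]-.4955)<.05)&(abs(W[:,1]+.2335)<.06)]
print(len(S),S.mean(0),cv2.minAreaRect(S[:,:2].astype(np.float32)*1000))
"
```

```text
t 0.1 pos [ 0.2813 -0.6677  0.2051] yaw -67.15 delta [ 366.  -316.9   54.5] roll -50.65 F [-0.1  0.  -0.3] w 0.996 gf 0.0
{'vertical_fov': 58.12027403912067, 'cx': 321.7594972104404, 'cy': 237.48993401017705, 'mount': array([[-5.89587813e-04, -9.58684924e-01, -2.84469450e-01,
         7.17160373e-02],
       [ 9.99999797e-01, -4.96439969e-04, -3.99544411e-04,
        -1.15136629e-03],
       [ 2.41815198e-04, -2.84469628e-01,  9.58685022e-01,
        -1.68804429e-01],
       [ 0.00000000e+00,  0.00000000e+00,  0.00000000e+00,
         1.00000000e+00]])}
0 [nan nan nan] ((0.0, 0.0), (0.0, 0.0), 0.0)<string>:10: RuntimeWarning: Mean of empty slice.
  ret = um.true_divide(
```

View pics/w1.png

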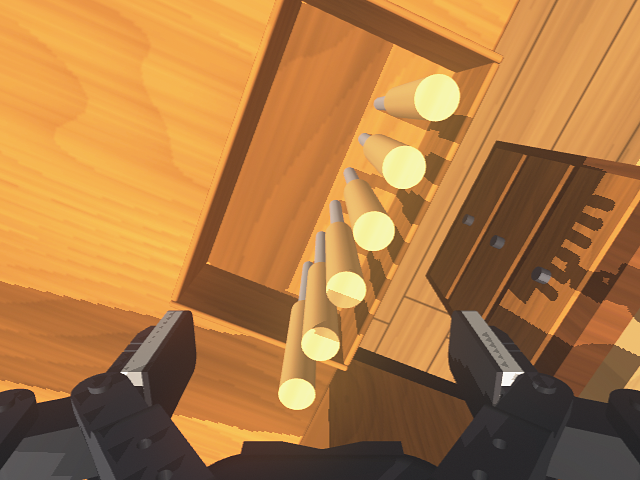

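The move was refused, probably because every row needs all four keys. The picture shows the chisel box (handles at about 350,250) still below the gripper, so I'll rise first.

Call:
arm_command(deltas=[{"x": 0, "y": 0, "z": -50, "roll": 0}, {"x": 40, "y": -35, "z": -65, "roll": -8}, {"x": 80, "y": -70, "z": -65, "roll": -17}, {"x": 122, "y": -106, "z": -65, "roll": -26}, {"x": 165, "y": -142, "z": -65, "roll": -35}, {"x": 210, "y": -180, "z": -65, "roll": -44}, {"x": 255, "y": -220, "z": -65, "roll": -51}, {"x": 300, "y": -258, "z": -65, "roll": -51}, {"x": 340, "y": -292, "z": -65, "roll": -51}, {"x": 366, "y": -317, "z": -65, "roll": -51}, {"x": 366, "y": -317, "z": -65, "roll": -51}, {"x": 366, "y": -317, "z": -65, "roll": -51}], jaw=60, squeeze=70)

```text
clock: 1.65
eef_pos: [0.4953, -0.2344, 0.2707]
tool_rot: [-0.0, 0.8, 0.601, -0.0]
contact_force: [-0.2, -0.3, 0.3]
gripper_width: 0.701
gripper_force: 0.0
```

```bash
cat >> h.py <<'E'
def wcloud(name=None):
    im,d,o=grab('wrist',name); c=robot.camera_params('wrist')
    f=240/np.tan(np.radians(c['vertical_fov'])/2)
    q=o['tool_rot'];R=Ro.from_quat([q[1],q[2],q[3],q[0]]).as_matrix()
    v,u=np.mgrid[:480,:640];X=np.stack([(u-c['cx'])/f*d,(v-c['cy'])/f*d,d],-1)
    M=np.array(c['mount']);W=(X@M[:3,:3].T+M[:3,3])@R.T+o['eef_pos'];W[d==0]=np.nan
    return im,W
E
python3 -c "
from h import *
im,W=wcloud('w2');W=W.reshape(-1,3)
S=W[(W[:,2]>.182)&(W[:,2]<.196)&(abs(W[:,0]-.4955)<.03)&(abs(W[:,1]+.2335)<.03)]
print(len(S),S.mean(0),cv2.minAreaRect(S[:,:2].astype(np.float32)*1000))
plan([.4955,-.2335,.151],-16.5)"
```

```text
1632 [ 0.49338748 -0.23135874  0.19017511] ((493.01080322265625, -232.3299102783203), (33.355430603027344, 17.868452072143555), 74.01280212402344)
t 1.7 pos [ 0.4951 -0.235   0.2707] yaw -16.23 delta [  1.6  -0.  119.7] roll 0.27 F [-0.7 -0.4 -0.2] w 0.699 gf 0.0
```

View pics/w2.png

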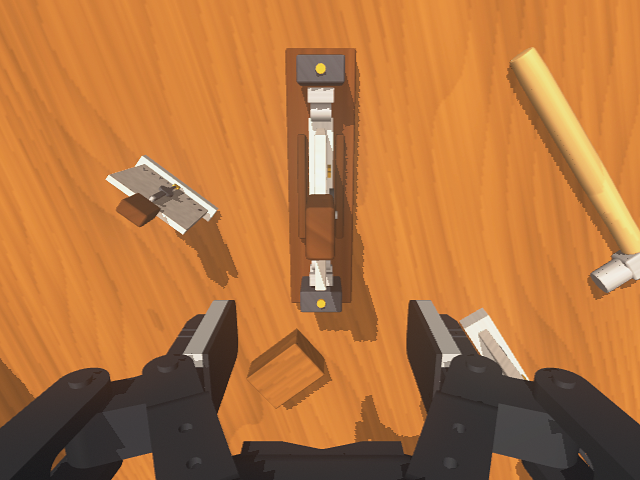

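The wrist view shows the handle at (320,228), centred between the fingers at (225,330) and (420,330), with the brass tab on the right face at (330,170).

Call:
arm_command(deltas=[{"x": 2, "y": 0, "z": 40, "roll": 0}, {"x": 2, "y": 0, "z": 80, "roll": 0}, {"x": 2, "y": 0, "z": 105, "roll": 0}, {"x": 2, "y": 0, "z": 119, "roll": 0}, {"x": 2, "y": 0, "z": 119, "roll": 0}, {"x": 2, "y": 0, "z": 119, "roll": 0}])

```text
clock: 2.45
eef_pos: [0.4967, -0.2324, 0.1527]
tool_rot: [0.001, 0.8, 0.601, 0.0]
contact_force: [-0.1, -0.4, 1.0]
gripper_width: 0.704
gripper_force: 0.0
```

Call:
arm_command(deltas=[{"x": 0, "y": 0, "z": 0, "roll": 0}, {"x": 0, "y": 0, "z": 0, "roll": 0}, {"x": 0, "y": 0, "z": 0, "roll": 0}, {"x": 0, "y": 0, "z": 0, "roll": 0}, {"x": 0, "y": 0, "z": 0, "roll": 0}, {"x": 0, "y": 0, "z": 0, "roll": 0}, {"x": 0, "y": 0, "z": 0, "roll": 0}, {"x": 0, "y": 0, "z": 0, "roll": 0}], jaw=0, squeeze=70)

```text
clock: 3.45
eef_pos: [0.4966, -0.2321, 0.1527]
tool_rot: [0.001, 0.799, 0.601, 0.0]
contact_force: [-1.0, -0.1, 6.0]
gripper_width: 0.182
gripper_force: 68.8
```

Call:
arm_command(deltas=[{"x": 0, "y": 0, "z": -5, "roll": 0}, {"x": 0, "y": 0, "z": -12, "roll": 0}, {"x": 0, "y": 0, "z": -20, "roll": 0}, {"x": 0, "y": 0, "z": -40, "roll": 0}, {"x": 0, "y": 0, "z": -70, "roll": 0}, {"x": 0, "y": 0, "z": -100, "roll": 0}, {"x": 0, "y": 0, "z": -120, "roll": 0}, {"x": 0, "y": 0, "z": -130, "roll": 0}, {"x": 0, "y": 0, "z": -130, "roll": 0}, {"x": 0, "y": 0, "z": -130, "roll": 0}, {"x": 0, "y": 0, "z": -130, "roll": 0}, {"x": 0, "y": 0, "z": -130, "roll": 0}])

```text
clock: 4.95
eef_pos: [0.4961, -0.2319, 0.2813]
tool_rot: [-0.0, 0.799, 0.601, -0.0]
contact_force: [-0.2, 0.2, -4.0]
gripper_width: 0.19
gripper_force: 69.6
```

```bash
python3 -c "
from h import *
plan([.5425,.2405,.27],-17.5)
im,W=wcloud('w3'); 
im2,d,o=grab('scene','s2')
a=cv2.resize(im[40:330,180:460],(540,560));b=cv2.resize(im2[100:240,250:350],(400,560),interpolation=3)
cv2.imwrite('pics/c3.png',cv2.resize(np.hstack([a,b]),(790,470)))"
```

```text
t 4.95 pos [ 0.4961 -0.2319  0.2813] yaw -16.14 delta [466.6 -86.7  11.5] roll 1.36 F [-0.2  0.2 -4. ] w 0.19 gf 69.6
```

View pics/c3.png

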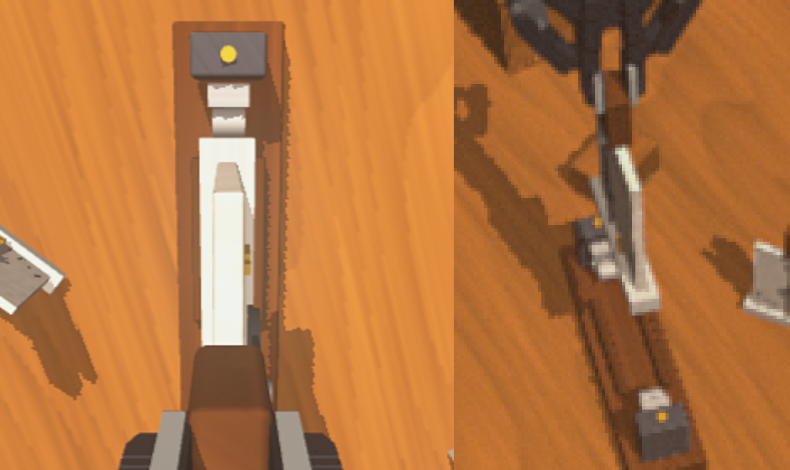

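The gauge is lifted clear of the catches (rack empty at the lower right of the crop). The tab shows in the wrist view at crop (248,260). I'll turn the dial towards the scene camera to read the index angle.

Call:
arm_command(deltas=[{"x": 0, "y": 0, "z": 0, "roll": -6}, {"x": 0, "y": 0, "z": 0, "roll": -15}, {"x": 0, "y": 0, "z": 0, "roll": -25}, {"x": 0, "y": 0, "z": 0, "roll": -35}, {"x": 0, "y": 0, "z": 0, "roll": -45}, {"x": 0, "y": 0, "z": 0, "roll": -55}, {"x": 0, "y": 0, "z": 0, "roll": -65}, {"x": 0, "y": 0, "z": 0, "roll": -73}, {"x": 0, "y": 0, "z": 0, "roll": -78}, {"x": 0, "y": 0, "z": 0, "roll": -78}, {"x": 0, "y": 0, "z": 0, "roll": -78}, {"x": 0, "y": 0, "z": 0, "roll": -78}])

```text
clock: 6.55
eef_pos: [0.4963, -0.2319, 0.2819]
tool_rot: [0.0, 0.244, 0.97, -0.0]
contact_force: [0.1, -0.5, -3.1]
gripper_width: 0.187
gripper_force: 69.6
```

Call:
arm_command(deltas=[{"x": 0, "y": 0, "z": 0, "roll": 0}, {"x": 0, "y": 0, "z": 0, "roll": 0}, {"x": 0, "y": 0, "z": 0, "roll": 0}, {"x": 0, "y": 0, "z": 0, "roll": 0}, {"x": 0, "y": 0, "z": 0, "roll": 0}, {"x": 0, "y": 0, "z": 0, "roll": 0}, {"x": 0, "y": 0, "z": 0, "roll": 0}, {"x": 0, "y": 0, "z": 0, "roll": 0}])

```text
clock: 7.55
eef_pos: [0.4962, -0.2319, 0.2819]
tool_rot: [-0.0, 0.243, 0.97, -0.0]
contact_force: [1.0, -0.1, -3.7]
gripper_width: 0.185
gripper_force: 69.6
```

```bash
cat >> h.py <<'E'
def proj(n,X):
    c=robot.camera_params(n); f=240/np.tan(np.radians(c['vertical_fov'])/2)
    p=np.array(X)@np.array(c['R']).T+np.array(c['t']); return np.stack([f*p[...,0]/p[...,2]+c['cx'],f*p[...,1]/p[...,2]+c['cy']],-1)
E
python3 - <<'E'
from h import *
plan([.5425,.2405,.27],-17.5)
im,d,o=grab('scene','s3')
p=o['eef_pos'];yaw=np.radians(62);x=np.array([np.cos(yaw),np.sin(yaw),0]);y=np.array([-x[1],x[0],0]);z=np.array([0,0,1])
piv=p-[0,0,.1327]+.118*z+.006*x
uv=proj('scene',piv); print(uv)
u0,v0=int(uv[0])-45,int(uv[1])-40
cv2.imwrite('pics/c4.png',cv2.resize(im[v0:v0+100,u0:u0+90],(540,600),interpolation=cv2.INTER_CUBIC)); print(u0,v0)
for r in (86,):
  for a in np.arange(-.1,.6,.1): print(round(a,1),((proj('scene',piv+r/1000*(np.sin(a)*y-np.cos(a)*z))-[u0,v0])*6).round(0))
print('pivot',(uv-[u0,v0])*6)
E
```

```text
t 7.55 pos [ 0.4962 -0.2319  0.2819] yaw 61.85 delta [182.1 438.4  11.9] roll 79.35 F [ 1.  -0.1 -3.7] w 0.185 gf 69.6
[297.66791912 143.58802387]
252 103
-0.1 [263. 388.]
0.0 [283. 387.]
0.1 [303. 386.]
0.2 [323. 383.]
0.3 [343. 378.]
0.4 [362. 373.]
0.5 [380. 366.]
pivot [274.0075147  243.52814325]
```

View pics/c4.png

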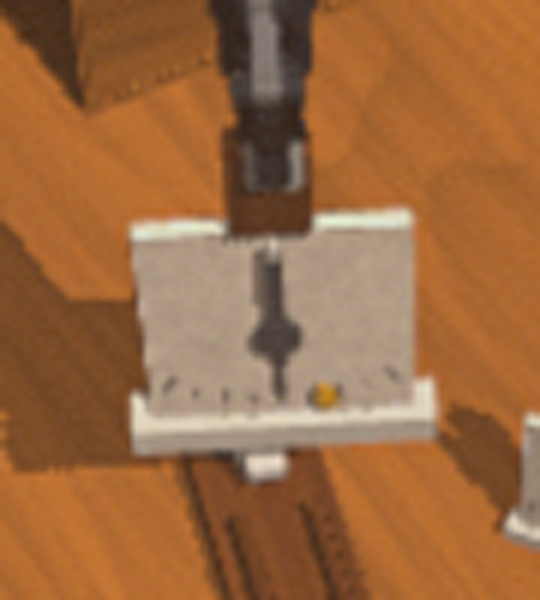

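The turned view shows the pointer tip at crop (279,397), reading about 0, and the brass tab at (326,394). That puts the index at about +0.23 rad. Now I'll carry it to the offcut.

Call:
arm_command(deltas=[{"x": 8, "y": 20, "z": 0, "roll": 6}, {"x": 24, "y": 60, "z": 0, "roll": 15}, {"x": 43, "y": 105, "z": 0, "roll": 25}, {"x": 63, "y": 152, "z": 0, "roll": 35}, {"x": 83, "y": 200, "z": 0, "roll": 45}, {"x": 103, "y": 248, "z": 0, "roll": 55}, {"x": 123, "y": 296, "z": 0, "roll": 65}, {"x": 142, "y": 342, "z": 0, "roll": 74}, {"x": 159, "y": 383, "z": 0, "roll": 79}, {"x": 172, "y": 414, "z": 0, "roll": 79}, {"x": 180, "y": 433, "z": 0, "roll": 79}, {"x": 182, "y": 438, "z": 0, "roll": 79}])

```text
clock: 9.1
eef_pos: [0.5423, 0.2409, 0.2817]
tool_rot: [-0.0, 0.804, 0.594, -0.0]
contact_force: [0.4, -1.7, -4.5]
gripper_width: 0.189
gripper_force: 69.6
```

Call:
arm_command(deltas=[{"x": 0, "y": 0, "z": 20, "roll": 0}, {"x": 0, "y": 0, "z": 40, "roll": 0}, {"x": 0, "y": 0, "z": 50, "roll": 0}, {"x": 0, "y": 0, "z": 50, "roll": 0}, {"x": 0, "y": 0, "z": 50, "roll": 0}, {"x": 0, "y": 0, "z": 50, "roll": 0}])

```text
clock: 9.85
eef_pos: [0.5428, 0.2402, 0.2326]
tool_rot: [0.0, 0.805, 0.594, 0.001]
contact_force: [-0.2, -0.2, -3.5]
gripper_width: 0.189
gripper_force: 69.6
```

```bash
cat > look.py <<'E'
from h import *
import sys
plan([.5425,.2405,.2127],-17.5)
im,W=wcloud(sys.argv[1]+'w'); im2,d,o=grab('scene',sys.argv[1]+'s')
uv=proj('scene',o['eef_pos']-[0,0,.08]).astype(int); print(uv)
a=cv2.resize(im[:420,110:530],(480,480));b=cv2.resize(im2[uv[1]-40:uv[1]+60,uv[0]-33:uv[0]+33],(317,480),interpolation=3)
cv2.imwrite('pics/%s.png'%sys.argv[1],np.hstack([a,b]))
E
python3 look.py l1
```

```text
t 9.85 pos [0.5428 0.2402 0.2326] yaw -17.16 delta [ 0.2 -0.4 19.9] roll 0.34 F [-0.2 -0.2 -3.5] w 0.189 gf 69.6
[393 327]
```

View pics/l1.png

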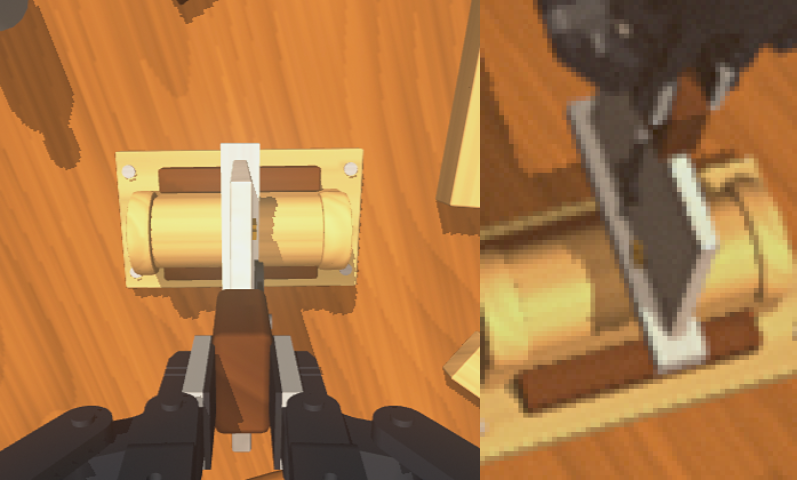

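The gauge hangs level across the crown, clear of both knots, with its base at wrist-crop (240,215). I'll lower it to contact with a lighter grip.

Call:
arm_command(deltas=[{"x": 0, "y": 0, "z": 8, "roll": 0}, {"x": 0, "y": 0, "z": 14, "roll": 0}, {"x": 0, "y": 0, "z": 18, "roll": 0}, {"x": 0, "y": 0, "z": 20, "roll": 0}, {"x": 0, "y": 0, "z": 20, "roll": 0}, {"x": 0, "y": 0, "z": 20, "roll": 0}], squeeze=35)

```text
clock: 10.7
eef_pos: [0.5427, 0.2405, 0.2126]
tool_rot: [0.0, 0.805, 0.594, 0.001]
contact_force: [-2.6, -0.1, 5.9]
gripper_width: 0.189
gripper_force: 70.7
```

Call:
arm_command(deltas=[{"x": 0, "y": 0, "z": 0.5, "roll": 0}, {"x": 0, "y": 0, "z": 0.5, "roll": 0}, {"x": 0, "y": 0, "z": 0.5, "roll": 0}, {"x": 0, "y": 0, "z": 0.5, "roll": 0}], jaw=0, squeeze=30)

```text
clock: 11.2
eef_pos: [0.543, 0.2407, 0.2125]
tool_rot: [0.0, 0.805, 0.594, 0.001]
contact_force: [-1.3, 0.2, 9.1]
gripper_width: 0.183
gripper_force: 71.2
```

Call:
arm_command(deltas=[{"x": 3, "y": 0, "z": 0.3, "roll": 0}, {"x": 6, "y": 0, "z": 0.5, "roll": 0}, {"x": 9, "y": 0, "z": 0.7, "roll": 0}, {"x": 12, "y": 0, "z": 1, "roll": 0}, {"x": 15, "y": 0, "z": 1.2, "roll": 0}, {"x": 17, "y": 0, "z": 1.4, "roll": 0}, {"x": 17, "y": 0, "z": 1.4, "roll": 0}, {"x": 17, "y": 0, "z": 1.4, "roll": 0}], jaw=0, squeeze=20)

```text
clock: 12.2
eef_pos: [0.5482, 0.2563, 0.2116]
tool_rot: [0.001, 0.805, 0.594, 0.001]
contact_force: [-1.8, -1.4, 13.5]
gripper_width: 0.187
gripper_force: 72.2
```

```bash
python3 - <<'E'
from h import *
plan([.5425,.2405,.2127],-17.5)
im,W=wcloud('m1')
# dial-plate/handle tilt: white base bar top + handle top in gauge frame
g=np.radians(-17.2);x=np.array([np.cos(g),np.sin(g)]);y=np.array([-x[1],x[0]]);c=np.array([.5425,.2405])
P=np.stack([(W[...,:2]-c)@x,(W[...,:2]-c)@y,W[...,2]],-1).reshape(-1,3)*1000
B=im.reshape(-1,3).astype(int)
m=(abs(P[:,0])<12)&(B.min(1)>150)&(abs(P[:,1])<110)&(P[:,2]>60)&(P[:,2]<230)
Q=P[m]
for lo,hi in((60,140),(150,220)):
    S=Q[(Q[:,2]>lo)&(Q[:,2]<hi)]
    if len(S)>20: print(lo,len(S),S.min(0).round(0),S.max(0).round(0),'slope',cv2.fitLine(S[:,1:].astype(np.float32),cv2.DIST_HUBER,0,.01,.01).ravel().round(3))
E
```

```text
t 12.2 pos [0.5482 0.2563 0.2116] yaw -17.16 delta [-16.8  -0.7  -1.1] roll 0.34 F [-1.8 -1.4 13.5] w 0.187 gf 72.2
60 1279 [-12. -13.  86.] [  8.  63. 136.] slope [ 0.995 -0.097 36.543 91.316]
150 1804 [ -5. -45. 161.] [  3.  65. 212.] slope [ 9.95000e-01 -9.80000e-02  4.36260e+01  2.02007e+02]
```

The rock works: the measured tilt is 0.098 rad, +y end down. I'll continue to about 0.23.

Call:
arm_command(deltas=[{"x": 3, "y": 0, "z": 0.2, "roll": 0}, {"x": 6, "y": 0, "z": 0.6, "roll": 0}, {"x": 9, "y": 0, "z": 1, "roll": 0}, {"x": 12, "y": 0, "z": 1.4, "roll": 0}, {"x": 15, "y": 0, "z": 1.8, "roll": 0}, {"x": 18, "y": 0, "z": 2.2, "roll": 0}, {"x": 20, "y": 0, "z": 2.5, "roll": 0}, {"x": 20, "y": 0, "z": 2.5, "roll": 0}, {"x": 20, "y": 0, "z": 2.5, "roll": 0}, {"x": 20, "y": 0, "z": 2.5, "roll": 0}, {"x": 20, "y": 0, "z": 2.5, "roll": 0}, {"x": 20, "y": 0, "z": 2.5, "roll": 0}])

```text
clock: 13.75
eef_pos: [0.5539, 0.2757, 0.2087]
tool_rot: [0.0, 0.805, 0.594, 0.001]
contact_force: [-1.2, -0.6, 9.6]
gripper_width: 0.189
gripper_force: 72.0
```

Call:
arm_command(deltas=[{"x": 0, "y": 0, "z": 0, "roll": 0}, {"x": 0, "y": 0, "z": 0, "roll": 0}, {"x": 0, "y": 0, "z": 0, "roll": 0}, {"x": 0, "y": 0, "z": 0, "roll": 0}, {"x": 0, "y": 0, "z": 0, "roll": 0}, {"x": 0, "y": 0, "z": 0, "roll": 0}, {"x": 0, "y": 0, "z": 0, "roll": 0}, {"x": 0, "y": 0, "z": 0, "roll": 0}])

```text
clock: 14.75
eef_pos: [0.5539, 0.2757, 0.2087]
tool_rot: [0.0, 0.805, 0.594, 0.001]
contact_force: [-1.4, -0.4, 9.6]
gripper_width: 0.185
gripper_force: 72.0
```

```bash
python3 - <<'E'
from h import *
plan([.5425,.2405,.2127],-17.5)
im,W=wcloud('m2');s,d,o=grab('scene','m2s')
g=np.radians(-17.2);x=np.array([np.cos(g),np.sin(g)]);y=np.array([-x[1],x[0]]);c=np.array([.5425,.2405])
P=np.stack([(W[...,:2]-c)@x,(W[...,:2]-c)@y,W[...,2]],-1).reshape(-1,3)*1000
B=im.reshape(-1,3).astype(int)
Q=P[(abs(P[:,0])<12)&(B.min(1)>150)&(abs(P[:,1])<110)&(P[:,2]>60)&(P[:,2]<230)]
for lo,hi in((60,140),(150,220)):
    S=Q[(Q[:,2]>lo)&(Q[:,2]<hi)]
    print(lo,len(S),S.min(0).round(0),S.max(0).round(0),'slope',cv2.fitLine(S[:,1:].astype(np.float32),cv2.DIST_HUBER,0,.01,.01).ravel().round(3))
uv=proj('scene',o['eef_pos']-[0,0,.09]).astype(int);print(uv)
cv2.imwrite('pics/c5.png',cv2.resize(s[uv[1]-35:uv[1]+45,uv[0]-50:uv[0]+50],(750,600),interpolation=cv2.INTER_CUBIC))
E
```

```text
t 14.75 pos [0.5539 0.2757 0.2087] yaw -17.15 delta [-37.   -0.5  -4.1] roll 0.35 F [-1.4 -0.4  9.6] w 0.185 gf 72.0
60 1024 [-12.  -2.  80.] [ 8. 64. 97.] slope [ 0.978 -0.208 38.376 87.392]
150 1682 [ -8. -31. 191.] [  2.  78. 216.] slope [  0.978  -0.207  56.209 196.978]
[397 349]
```

View pics/c5.png

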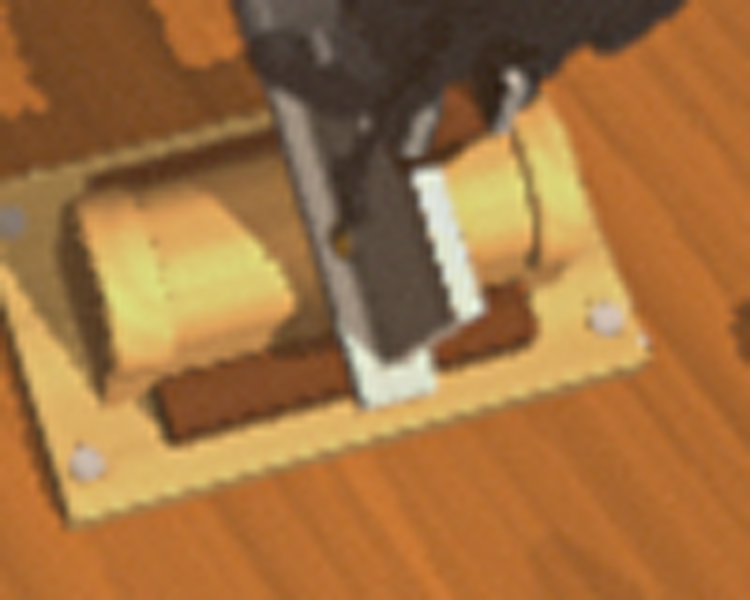

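The tilt is 0.2095 rad, the base is still centred (bar end at y = +64 mm), and in the crop the pointer ends beside the tab at (343,240). The tab sits at about 0.22–0.23, so I'll nudge 2 mm and settle.

Call:
arm_command(deltas=[{"x": 1, "y": 0, "z": 0.2, "roll": 0}, {"x": 2, "y": 0, "z": 0.5, "roll": 0}, {"x": 2, "y": 0, "z": 0.5, "roll": 0}, {"x": 2, "y": 0, "z": 0.5, "roll": 0}, {"x": 2, "y": 0, "z": 0.5, "roll": 0}, {"x": 2, "y": 0, "z": 0.5, "roll": 0}, {"x": 2, "y": 0, "z": 0.5, "roll": 0}, {"x": 2, "y": 0, "z": 0.5, "roll": 0}, {"x": 2, "y": 0, "z": 0.5, "roll": 0}, {"x": 2, "y": 0, "z": 0.5, "roll": 0}, {"x": 2, "y": 0, "z": 0.5, "roll": 0}, {"x": 2, "y": 0, "z": 0.5, "roll": 0}])

```text
clock: 16.35
eef_pos: [0.5545, 0.2776, 0.2083]
tool_rot: [0.0, 0.805, 0.594, 0.001]
contact_force: [-1.5, -1.0, 10.0]
gripper_width: 0.189
gripper_force: 72.1
```

Call:
arm_command(deltas=[{"x": 0, "y": 0, "z": 0, "roll": 0}, {"x": 0, "y": 0, "z": 0, "roll": 0}, {"x": 0, "y": 0, "z": 0, "roll": 0}, {"x": 0, "y": 0, "z": 0, "roll": 0}, {"x": 0, "y": 0, "z": 0, "roll": 0}, {"x": 0, "y": 0, "z": 0, "roll": 0}, {"x": 0, "y": 0, "z": 0, "roll": 0}, {"x": 0, "y": 0, "z": 0, "roll": 0}])

```text
clock: 17.35
eef_pos: [0.5545, 0.2777, 0.2083]
tool_rot: [0.0, 0.805, 0.594, 0.001]
contact_force: [-1.0, -0.8, 9.9]
gripper_width: 0.187
gripper_force: 72.1
```

```bash
python3 - <<'E'
from h import *
plan([.5425,.2405,.2127],-17.5)
im,W=wcloud('m3')
g=np.radians(-17.2);x=np.array([np.cos(g),np.sin(g)]);y=np.array([-x[1],x[0]]);c=np.array([.5425,.2405])
P=np.stack([(W[...,:2]-c)@x,(W[...,:2]-c)@y,W[...,2]],-1).reshape(-1,3)*1000
B=im.reshape(-1,3).astype(int)
Q=P[(abs(P[:,0])<12)&(B.min(1)>150)&(abs(P[:,1])<110)&(P[:,2]>60)&(P[:,2]<230)]
for lo,hi in((60,105),(185,220)):
    S=Q[(Q[:,2]>lo)&(Q[:,2]<hi)]
    print(lo,len(S),S.max(0).round(0),'slope',cv2.fitLine(S[:,1:].astype(np.float32),cv2.DIST_HUBER,0,.01,.01).ravel().round(3))
# index angle from turned view: brass centroid
s=cv2.imread('pics/s3.png')[143:183,262:332].astype(int);m=(s[...,2]-s[...,0]>90)&(s[...,1]>100)
v,u=np.nonzero(m);sel=(abs(u+262-306.3)<5)&(abs(v+143-168.7)<5);print('brass crop px',(u[sel].mean()+.5+10)*6,(v[sel].mean()+.5+40)*6,sel.sum())
cv2.imwrite('pics/c6.png',cv2.resize(im[60:300,200:440],(600,600),interpolation=cv2.INTER_CUBIC))
E
```

```text
t 17.35 pos [0.5545 0.2777 0.2083] yaw -17.16 delta [-39.   -0.5  -4.5] roll 0.34 F [-1.  -0.8  9.9] w 0.187 gf 72.1
60 889 [ 8. 64. 97.] slope [ 0.976 -0.218 39.339 86.82 ]
185 1691 [  2.  80. 217.] slope [  0.976  -0.218  56.972 196.518]
brass crop px 326.45454545454544 396.81818181818187 11
```

View pics/c6.png

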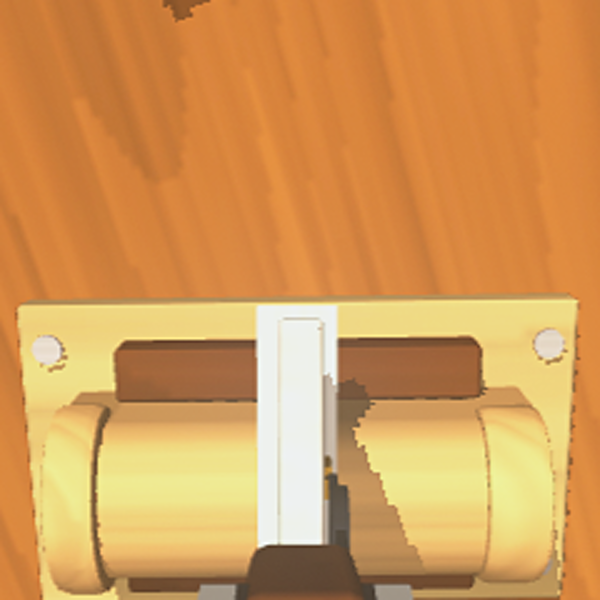

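The final view shows the base across the crown with the pointer up against the brass tab at (328,480). The tilt is 0.22 rad and the contact is steady at about 14 N, so I'm handing in.

```bash
python3 -c "
from rig import robot
print(robot.hand_in())"
```

```text
the job is handed in; nothing more can be done
None
```

I handed the job in with the gauge still gripped and its base standing across the crown. It is tilted 0.22 rad, so the pointer should rest on the brass tab, which I measured at about 0.22–0.23 rad; hand-in returned no verdict.

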